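Lid the open tin and shut the packing case

ROBOT

A 7-joint arm with a two-finger parallel gripper is mounted at the origin on a cart in front of the work surface, level with it; the furniture and walls round the work are solid. World frame = base frame: x ahead of the robot, y to its left, z up, the work surface at z = 0. Lengths are in m, angles in rad, forces in N, time in s.
With the tool pointing down it reaches from about 0.425 to 0.875 m from the base axis. Payload 4.7 kg.
Tool frame: the origin (TCP) lies at the very end of the fingers, on their centre line; the grasp point (between the pads) lies 19 mm behind it; z points along the fingers, y is the line along which they close (so a half turn about z gives the same grasp; the last joint's range is limited). The gripper opens to 87 mm and grips with 3 to 60 N. Pads are 19 mm wide; open, the fingers measure 117 mm over their backs; the gripper's body (75 mm by 190 mm) begins 51 mm behind the grasp point.
Start: joints at [-1.193, 0.321, -0.07, 1.45, 0.023, 1.371, -0.057], TCP at [0.231, 0.607, 0.223] pointing down, gripper open.
Joint ranges: [-2.86, 2.86], [-0.3, 2.09], [-1.38, 1.24], [0.06, 2.45], [-1.56, 4.7], [0.09, 2.05], [-2.69, 2.69]. Speed limits (rad/s): [2.57, 2.57, 3.14, 3.14, 3.14, 3.14, 3.14].

INTERFACE

Orientations are given as a 3x3 rotation matrix whose columns are the frame's x, y, z axes.
In Python, from rig import robot gives the robot as it stands.
- The arm moves only by the shell command python3 -m inch 'ROWS' [OPENING]. ROWS is JSON, a list of rows, each an object with "offset": the shift along the tool's x, y, z in mm, a list of three; "twist": the turn, a rotation vector about the tool's x, y, z in degrees, a list of three. In form: [{"offset": [tx, ty, tz], "twist": [rx, ry, rz]}, ...]. A call has exactly 10 rows; each row is the pose to reach, as a shift and turn from the pose commanded when the call began, along the tool's axes at that moment; what a row does not reach only later rows make up. A row lasts 1/10 s, in which the tool goes at most 50 mm and 8.59 degrees, less where a joint would pass 70% of its speed; a pose out of reach is approached as far as the arm can. A call with a gripper value outside its range is refused whole. OPENING is the finger opening in mm, from 0 to 87, set as the call begins (- or left out, the last holds). The fingers move at their own pace and stop on an object; the grip force is fixed at half the most. Time passes only in rows, so rows that repeat a pose let the fingers close, or fill a call up. It gives the time, the measured TCP pose, the force, the opening and the grip force at its end, in the units of the state.
- robot.get_obs(): the state, without advancing time (a new reading comes with each control period).
- robot.camera(name): name is "side" or "top"; returns the picture (384x512x3 uint8, red, green, blue); there is no depth.
- robot.camera_model(name): a dict with "vertical_fov" (degrees; the focal length in pixels is half the picture's height over the tangent of half this angle, whatever the lens; pixels are square), "cx", "cy" (the principal point, pixels), "world_to_cam" (4x4, takes a point from world to camera coordinates). Camera axes: x right, y down, z forward; pixel columns grow to the right and rows downward; lengths in m; the calibration is good to about 2 mm. A picture is of the moment at which its call begins. camera_model takes no time and is no camera call.
- robot.finish_job(): hands the job in; it is judged then, once.
The state is a dict: "t": time; "joints": joint angles; "dq": joint speeds; "effort": joint torques, N m; "ee_pos": TCP position; "tool_rot": TCP orientation; "force": force on the tool from outside, world axes, zero at the start; "torque": the same for the moment, N m; "gripper_width": opening from 0.0 (shut) to 1.0 (fully open); "grip_force": force on a finger pad.
Only numpy, scipy, OpenCV 4.12 (cv2) and the standard library are available. Lean on these libraries where they do the work, as an engineer would, in place of code of your own. Each camera call takes 0.05 s, during which the arm holds its last target. There are 200 camera calls.

TASK

Of the three balm tins packed in the wooden case on the sloped stand, one has been left without its lid. Take the bamboo lid lying on the table, put it squarely on that tin so that it sits all the way down, and then close the case's hinged cover fully. Leave the tins in their pockets and everything else where it is.

Things in the scene. Friction and masses are not known exactly. Their poses are not given: they have to be found in the camera images.
- case: Brown wooden case, fixed on a low stand; outer 362 (y) x 98 x 51 mm, inner 350 x 86 x 45 deep, walls 6. It slopes 25 degrees, rising away from the robot. Origin on the table under its middle; own axes level (x to the high side, y along the row, z up): the floor's normal is (-0.423, 0, 0.906) in them.
- case_floor (a point): Middle of the case's sloping inner floor, 34 mm above the table; axes as case. The three tins stand in a row along y at 110, 0 and -110 mm from here, in 74 mm square pockets of a grey insert 14 mm high.
- open_tin: The one balm tin in the case without a lid (pink balm visible); bamboo sleeve 70 mm in diameter and 24 mm high, above it the round cup 58 mm in diameter up to 31 mm. Origin: centre of its underside; z along its axis, square to the sloping floor. It may stand in any of the three pockets.
- lidded_tin_a: Balm tin in the case with its lid already on, 70 mm in diameter, 41 mm high in all. Origin: centre of its underside.
- lidded_tin_b: Another such lidded tin, same measures.
- lid: Loose round bamboo lid, 70 mm in diameter, 17 mm high, lying on the table mouth down. Origin: centre of its outer (top) face; its z axis points DOWN, into the mouth. Hollow, 62 mm wide and 13 deep inside: it goes over the tin's cup until its rim rests on the bamboo sleeve, its top then 41 mm above the tin's underside along the tin's axis.
- cover (a joint): Hinge angle of the wooden cover, rad: 0 = shut flat on the case, about 2 = standing open. It stays at any angle where it is left (stiff hinge).
- cover_hinge (a point): Middle of the cover's hinge line, along the high far edge of the case. Its axes turn with the cover: -x points from the hinge to the free edge, z is the outward normal of the cover.
- cover_edge (a point): Middle of the free edge of the cover, on its outer face; the cover is 362 mm wide, 108 mm from hinge to free edge, 8 mm thick. Axes as cover_hinge.
- spatula: Palette knife with wooden handle, 231 mm long, lying on the table; leave it alone.
- tweezers: Steel tweezers, 132 mm long, lying on the table; leave alone.
- tin_31: Open balm tin standing on the table behind the case, not part of the job; 70 mm in diameter, 31 mm high; leave alone.
There are look-alikes about, which are no part of the job. Leave any pink look-alike of the lid alone.

How it is judged:
By the outcome, as a careful person would: the job done as asked, in the order asked, and still so for the second after the job is handed in, with the robot touching nothing.
It also fails if it takes over 64 s, if anything falls off the work surface, if the arm or the gripper's body presses on something with over 40 N, if the wrist force passes 120 N, or if a joint passes its speed limit or range.

## Working session

There is one attempt and no reset: what is moved stays moved. The work goes in short steps, Python scripts to look and compute and a shell command to move; the robot and the scene stay as the last step left them, time stands still between calls to the robot, and variables do not carry over. Pictures are saved under pics/ and viewed, at most 10 in all, crops included, and the job is handed in when it is done.

```bash
ls; mkdir -p pics
python3 - <<'E'
from rig import robot
import cv2,numpy as np
for n in("top","side"):
    im=robot.camera(n); cv2.imwrite(f"pics/{n}0.png",im[:,:,::-1]); m=robot.camera_model(n); print(n,m)
o=robot.get_obs(); print(o["t"],o["ee_pos"],o["tool_rot"],o["force"])
E
```

```text
pics
top {'vertical_fov': 43.00191721380378, 'cx': 261.3381645658677, 'cy': 191.88045859172968, 'world_to_cam': array([[ 0.0126815 , -0.99991709, -0.00223555,  0.01266977],
       [-0.98595636, -0.01213206, -0.16656192,  0.55410948],
       [ 0.16652099,  0.00431641, -0.98602846,  1.63419624],
       [ 0.        ,  0.        ,  0.        ,  1.        ]])}
side {'vertical_fov': 52.626322806167984, 'cx': 253.1363852181484, 'cy': 188.95975582988638, 'world_to_cam': array([[ 0.86716586, -0.49796764, -0.00718277, -0.45954736],
       [-0.24484531, -0.41372813, -0.87685792,  0.2237081 ],
       [ 0.43367516,  0.76213992, -0.48069595,  1.04569066],
       [ 0.        ,  0.        ,  0.        ,  1.        ]])}
0.1 [0.23116444 0.60697031 0.22158531] [[-9.34553078e-01  3.55823372e-01 -5.22256120e-04]
 [ 3.55823741e-01  9.34551626e-01 -1.65026425e-03]
 [-9.91272858e-05 -1.72809066e-03 -9.99998502e-01]] [-0.95378365  0.61002056  1.23728361]
```

View pics/top0.png

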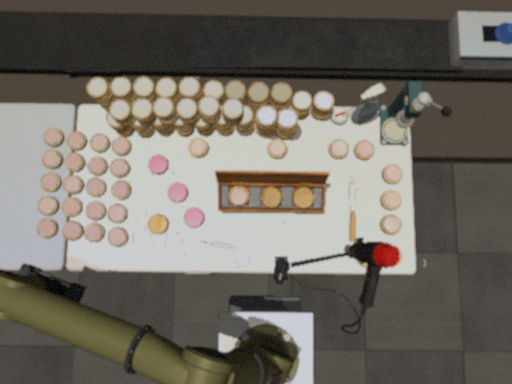

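View pics/side0.png

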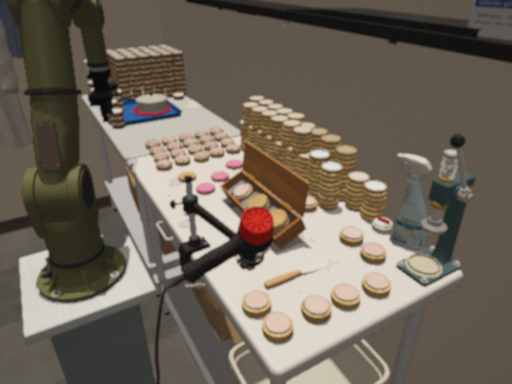

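Top view: candidates for the lid are the bamboo disc (158,224), and the pink discs (158,164), (177,192), (193,217), with many pink-topped tins elsewhere. I choose the bamboo one, at (187,177) in the side view. The open tin is the left one in the case (238,196), pink inside. Checking with close crops.

Run:
```python
import cv2,numpy as np
t=cv2.imread("pics/top0.png");s=cv2.imread("pics/side0.png")
c=lambda im,x,y,w,h,k:cv2.resize(im[y:y+h,x:x+w],None,fx=k,fy=k,interpolation=cv2.INTER_CUBIC)
a=c(t,138,150,200,100,4)            # 800x400? 
b=np.hstack([c(s,160,155,50,45,4),c(s,215,135,100,45,4),c(s,215,175,50,45,4)])
a=c(t,138,160,200,95,4)
cv2.imwrite("pics/crop0.png",np.vstack([a,b]))
```

```text
(no output)
```

View pics/crop0.png

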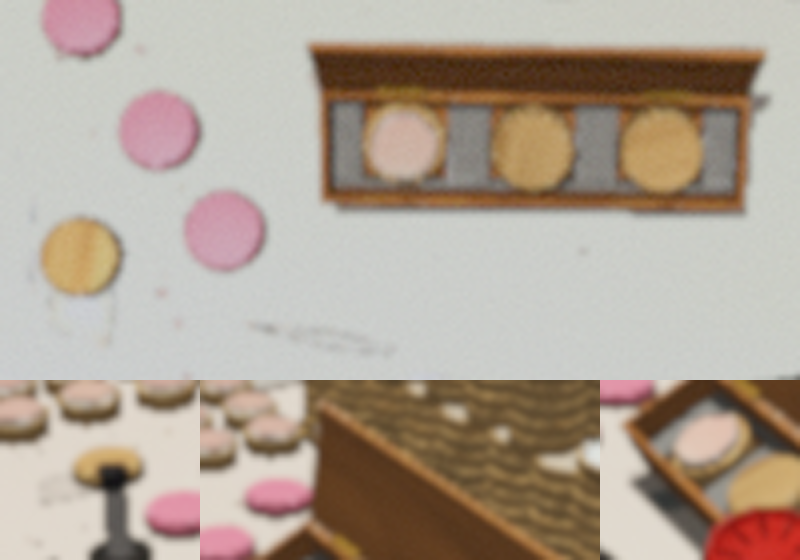

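The crop confirms it: the bamboo lid is at top (158,224), side (187,177), mouth down. The open tin is in the left pocket, at top (239,196), side (243,190). Next I triangulate and fit the case.

```bash
cat > h.py <<'E'
import numpy as np,cv2
from rig import robot
from scipy.optimize import least_squares
M={n:robot.camera_model(n) for n in("top","side")}
def proj(n,p):
    m=M[n];W=np.array(m["world_to_cam"]);c=W[:3,:3]@p+W[:3,3];f=192/np.tan(np.radians(m["vertical_fov"]/2))
    return np.array([m["cx"]+f*c[0]/c[2],m["cy"]+f*c[1]/c[2]])
def tri(a,b):
    r=least_squares(lambda p:np.r_[proj("top",p)-a,proj("side",p)-b],[.6,0,.05]);return r.x,np.abs(r.fun).max()
n=np.array([-.4226,0,.9063]);u=np.array([.9063,0,.4226])
def case(q,s,t,h):  # along row, uphill, normal
    c,si=np.cos(q[2]),np.sin(q[2]);v=s*np.array([0,1,0])+t*u+h*n
    return np.array([q[0]+c*v[0]-si*v[1],q[1]+si*v[0]+c*v[1],.034+v[2]])
E
python3 - <<'E'
from h import *
t=cv2.imread("pics/top0.png");s=cv2.imread("pics/side0.png")
def blob(im,x,y,w=13):
    b=cv2.cvtColor(im,cv2.COLOR_BGR2HSV)[y-w:y+w+1,x-w:x+w+1]
    m=cv2.inRange(b,(10,80,90),(30,255,255));c=cv2.connectedComponentsWithStats(m)
    i=1+np.argmax(c[2][1:,4]);return c[3][i]+[x-w,y-w],c[2][i]
for im,x,y in((t,158,224),(s,187,177)):print(blob(im,x,y))
L=blob(t,158,224)[0]
print("lid",tri(L,(187,176.5)))
print("open tin",tri((238.75,196),(243,190.25)),"cover corner L",tri((215.75,171.25),(245.75,141.25)))
obs=[(("top",.110,0,.031),(238.75,196)),(("side",.110,0,.031),(243,190.25)),(("top",0,0,.041),(271.25,197)),(("top",-.110,0,.041),(303.5,197.5)),
(("top",.181,-.049,.045),(218.75,210)),(("top",-.181,-.049,.045),(324.25,212.5))]
r=least_squares(lambda q:np.concatenate([proj(k[0],case(q,*k[1:]))-p for k,p in obs]),[.6,0,0]);print(r.x,r.fun.round(1))
q=r.x
for k in[(.11,0,0),(.11,0,.041),(0,.049,.045),(0,-.049,.045)]:print(k,case(q,*k).round(4))
# obstacles: lamp points
for nm,a,b in(("lamp bulb",(386,255),(256,226)),("lamp joint",(360,250),(190,204)),("pinkN",(193.5,217),(205,188))):print(nm,tri(a,b))
E
```

```text
(array([157.73992674, 223.76556777]), array([  4,   4,  19,  18, 273], dtype=int32))
(array([185.96938776, 175.75510204]), array([ 5,  8, 16, 10, 98], dtype=int32))
lid (array([0.4452801 , 0.37960037, 0.00705809]), np.float64(0.706200443507015))
open tin (array([0.540956  , 0.09537362, 0.05332598]), np.float64(1.0738943037253534)) cover corner L (array([0.59386737, 0.16294987, 0.19869869]), np.float64(0.5241047728627848))
[ 0.55021656 -0.01605748 -0.01184434] [ 0.7 -0.7 -1.6 -1.7  0.4 -0.1  0.6  0.2 -0.5 -0.2  0.2 -0.2]
(0.11, 0, 0) [0.5515 0.0939 0.034 ]
(0.11, 0, 0.041) [0.5342 0.0941 0.0712]
(0, 0.049, 0.045) [ 0.5756 -0.0164  0.0955]
(0, -0.049, 0.045) [ 0.4868 -0.0153  0.0541]
lamp bulb (array([ 0.33510504, -0.35465928,  0.24133785]), np.float64(0.009879629321403627))
lamp joint (array([ 0.27874736, -0.245851  ,  0.26257953]), np.float64(23.713633828859656))
pinkN (array([0.46947921, 0.25574446, 0.00722342]), np.float64(0.32679878287325437))
```

```bash
cat >> h.py <<'E'
def hullc(n_,P):
    h=cv2.convexHull(np.array([proj(n_,p) for p in P],np.float32)*16);m=cv2.moments(h);x=h[:,0]/16
    return np.array([m["m10"],m["m01"]])/m["m00"]/16,x.min(0),x.max(0)
A=np.linspace(0,2*np.pi,60)
def disc(c,ex,ey,r):return [c+r*(np.cos(a)*ex+np.sin(a)*ey) for a in A]
def soft(im,x,y,w,f,k=8):
    """centroid+bbox of colour-mask blob on upsampled crop"""
    b=cv2.resize(im[y-w:y+w+1,x-w:x+w+1],None,fx=k,fy=k,interpolation=cv2.INTER_CUBIC)
    m=f(cv2.cvtColor(b,cv2.COLOR_BGR2HSV).astype(int),b.astype(int)).astype(np.uint8)
    m=cv2.morphologyEx(m,cv2.MORPH_OPEN,np.ones((9,9)))
    n_,l,st,ce=cv2.connectedComponentsWithStats(m);i=l[k*w+k//2,k*w+k//2] or 1+np.argmax(st[1:,4])
    g=lambda p:(np.array(p)+.5)/k-.5+[x-w,y-w]
    return g(ce[i]),g(st[i][:2]),g(st[i][:2]+st[i][2:4]-1),(l==i),b
E
python3 - <<'E'
from h import *
t=cv2.imread("pics/top0.png");s=cv2.imread("pics/side0.png")
bam=lambda h,b:(h[...,0]>8)&(h[...,0]<32)&(h[...,1]>75)&(h[...,2]>115)
pink=lambda h,b:(h[...,2]>165)&(h[...,1]<75)&(b[...,2]-b[...,0]>18)
R={}
V=[]
for k,im,x,y,w,f in(("lid_t",t,158,224,14,bam),("lid_s",s,187,177,13,bam),("open_t",t,239,196,12,pink),("open_s",s,243,190,13,pink),("a_t",t,271,197,12,bam),("b_t",t,303,197,12,bam),("a_s",s,258,203,13,bam)):
    r=soft(im,x,y,w,f);R[k]=r;print(k,[v.round(1).tolist() for v in r[:3]])
    v=r[4].copy();c=cv2.findContours(r[3].astype(np.uint8),0,2)[0];cv2.drawContours(v,c,-1,(255,0,0),1);V.append(cv2.resize(v,(190,190)))
V.append(V[-1]*0);cv2.imwrite("pics/seg.png",np.vstack([np.hstack(V[:4]),np.hstack(V[4:])]))
ex,ey,ez=np.eye(3)
lidP=lambda p:disc(np.array([p[0],p[1],0.017]),ex,ey,.035)+disc(np.array([p[0],p[1],0.0]),ex,ey,.035)
r=least_squares(lambda p:hullc("top",lidP(p))[0]-R["lid_t"][0],[.445,.38]);print("lid top only",r.x,hullc("top",lidP(r.x)),"side pred",hullc("side",lidP(r.x)))
def tin(q,sx,h0,h1,rr):
    e1=case((0,0,q[2]),0,1,0)-[0,0,.034];e2=case((0,0,q[2]),1,0,0)-[0,0,.034]
    P=disc(case(q,sx,0,h1),e1,e2,rr); return P+(disc(case(q,sx,0,h0),e1,e2,rr) if h0 else [])
K=[("open_t",.11,0,.031,.029),("open_s",.11,0,.031,.029),("a_t",0,.024,.041,.035),("b_t",-.11,.024,.041,.035)]
for KK in(K,[K[0],K[2],K[3]]):
    r=least_squares(lambda q:np.concatenate([hullc({"t":"top","s":"side"}[k[0][-1]],tin(q,*k[1:]))[0]-R[k[0]][0] for k in KK]),[.55,-.016,0]);print(r.x,r.fun.round(2))
print("open side pred",hullc("side",tin(r.x,*K[1][1:])))
print(case(r.x,.11,0,.0),case(r.x,.11,0,.041))
E
```

```text
lid_t [[157.7, 223.8], [148.2, 214.6], [167.3, 232.8]]
lid_s [[185.9, 175.4], [178.3, 171.8], [194.7, 180.4]]
open_t [[238.4, 195.9], [230.1, 187.4], [246.8, 204.1]]
open_s [[241.2, 189.1], [232.8, 182.9], [249.2, 195.3]]
a_t [[270.4, 195.6], [258.6, 184.6], [283.4, 207.8]]
b_t [[302.5, 196.5], [290.6, 184.6], [315.4, 209.4]]
a_s [[258.2, 201.1], [246.7, 192.7], [269.3, 208.7]]
lid top only [0.44299099 0.37977413] (array([157.71702733, 223.77897548]), array([147.18204, 213.51263], dtype=float32), array([168.26256, 233.99388], dtype=float32)) side pred (array([185.66513655, 176.47725845]), array([176.42775, 170.51959], dtype=float32), array([194.85487, 182.45888], dtype=float32))
[ 0.55089378 -0.01243873  0.0026477 ] [ 0.07 -0.33 -0.48 -0.87  0.23  0.43  0.53 -0.17]
[ 5.50776668e-01 -1.14970219e-02  4.81286288e-04] [-0.21 -0.37 -0.06  0.46  0.24 -0.07]
open side pred (array([240.6155646, 188.1224096]), array([232.79768, 181.99278], dtype=float32), array([248.43906, 194.2543 ], dtype=float32))
[0.55072373 0.09850297 0.034     ] [0.53339713 0.09849463 0.0711583 ]
```

View pics/seg.png

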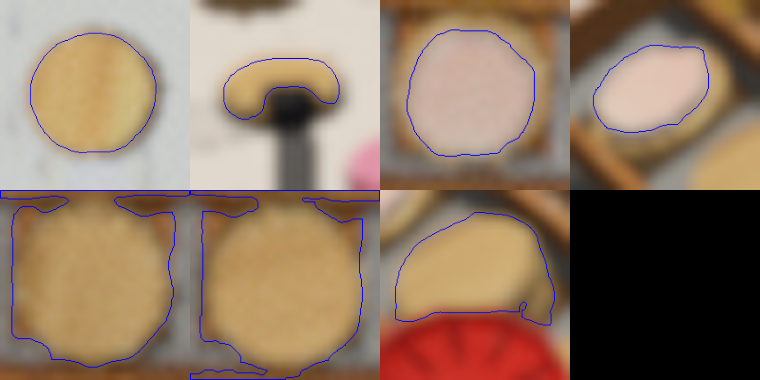

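```bash
python3 -m inch '[{"offset":[-45,-22,15],"twist":[0,0,-5]},{"offset":[-90,-44,30],"twist":[0,0,-12]},{"offset":[-135,-66,50],"twist":[0,0,-20.8]},{"offset":[-180,-88,70],"twist":[0,0,-20.8]},{"offset":[-225,-110,90],"twist":[0,0,-20.8]},{"offset":[-279,-137,120],"twist":[0,0,-20.8]},{"offset":[-279,-137,120],"twist":[0,0,-20.8]},{"offset":[-279,-137,120],"twist":[0,0,-20.8]},{"offset":[-279,-137,120],"twist":[0,0,-20.8]},{"offset":[-279,-137,120],"twist":[0,0,-20.8]}]' 87
python3 - <<'E'
from h import *
print(tri((238.4,195.9),(241.2,189.1)), case((.5508,-.0115,0.0005),.11,0,.031))
o=robot.get_obs();print(o["ee_pos"],o["tool_rot"].round(3),o["joints"].round(2))
E
```

```text
t: 1.1
ee_pos: [0.4423, 0.3818, 0.1029]
tool_rot: [[-1.0, -0.001, -0.0], [-0.001, 1.0, 0.001], [0.0, 0.001, -1.0]]
force: [-0.3, -0.0, 0.1]
gripper_width: 1.003
grip_force: 0.0
(array([0.53807376, 0.09735824, 0.05818088]), np.float64(0.32338909741349653)) [0.5376444  0.09849344 0.0620953 ]
[0.44228816 0.38182415 0.1029444 ] [[-1.    -0.001 -0.   ]
 [-0.001  1.     0.001]
 [ 0.     0.001 -1.   ]] [-0.8   0.27  0.05  1.77 -0.02  1.11  0.83]
```

```bash
python3 -m inch '[{"offset":[-1,-2,30],"twist":[0,0,0]},{"offset":[-1,-2,55],"twist":[0,0,0]},{"offset":[-1,-2,75],"twist":[0,0,0]},{"offset":[-1,-2,88],"twist":[0,0,0]},{"offset":[-1,-2,95],"twist":[0,0,0]},{"offset":[-1,-2,98],"twist":[0,0,0]},{"offset":[-1,-2,98],"twist":[0,0,0]},{"offset":[-1,-2,98],"twist":[0,0,0]},{"offset":[-1,-2,98],"twist":[0,0,0]},{"offset":[-1,-2,98],"twist":[0,0,0]}]' 87 && python3 -m inch '[{"offset":[0,0,0],"twist":[0,0,0]},{"offset":[0,0,0],"twist":[0,0,0]},{"offset":[0,0,0],"twist":[0,0,0]},{"offset":[0,0,0],"twist":[0,0,0]},{"offset":[0,0,0],"twist":[0,0,0]},{"offset":[0,0,0],"twist":[0,0,0]},{"offset":[0,0,0],"twist":[0,0,0]},{"offset":[0,0,0],"twist":[0,0,0]},{"offset":[0,0,0],"twist":[0,0,0]},{"offset":[0,0,0],"twist":[0,0,0]}]' 60
```

```text
t: 2.1
ee_pos: [0.4447, 0.3785, 0.0052]
tool_rot: [[-1.0, 0.001, 0.001], [0.001, 1.0, 0.001], [-0.001, 0.001, -1.0]]
force: [-0.7, -0.1, -1.0]
gripper_width: 1.001
grip_force: 0.0
t: 3.1
ee_pos: [0.4444, 0.3782, 0.0047]
tool_rot: [[-1.0, 0.001, 0.0], [0.001, 1.0, 0.0], [-0.0, 0.0, -1.0]]
force: [-0.1, -0.4, 1.5]
gripper_width: 0.788
grip_force: 30.0
```

```bash
python3 -m inch '[{"offset":[0,0,-30],"twist":[0,0,0]},{"offset":[0,-10,-70],"twist":[0,0,0]},{"offset":[-10,-40,-110],"twist":[0,0,0]},{"offset":[-20,-75,-140],"twist":[0,-5,0]},{"offset":[-35,-115,-155],"twist":[0,-10,0]},{"offset":[-50,-155,-160],"twist":[0,-15,0]},{"offset":[-60,-195,-160],"twist":[0,-20,0]},{"offset":[-70,-235,-155],"twist":[0,-25,0]},{"offset":[-73,-265,-150],"twist":[0,-25,0]},{"offset":[-73,-280,-145],"twist":[0,-25,0]}]' && python3 -m inch '[{"offset":[0,0,0],"twist":[0,0,0]},{"offset":[0,0,0],"twist":[0,0,0]},{"offset":[0,0,0],"twist":[0,0,0]},{"offset":[0,0,0],"twist":[0,0,0]},{"offset":[0,0,0],"twist":[0,0,0]},{"offset":[0,0,0],"twist":[0,0,0]},{"offset":[0,0,0],"twist":[0,0,0]},{"offset":[0,0,0],"twist":[0,0,0]},{"offset":[0,0,0],"twist":[0,0,0]},{"offset":[0,0,0],"twist":[0,0,0]}]'
python3 - <<'E'
from h import *
I=[]
for n_ in("top","side"):
    im=robot.camera(n_)[:,:,::-1].copy();cv2.imwrite(f"pics/{n_}1.png",im)
    o=robot.get_obs();x,y=proj(n_,np.array(o["ee_pos"])).astype(int);print(n_,x,y)
    I.append(cv2.resize(im[y-45:y+45,x-45:x+45],(396,396),interpolation=cv2.INTER_CUBIC))
cv2.imwrite("pics/hover.png",np.hstack(I))
E
```

```text
t: 4.1
ee_pos: [0.5161, 0.0947, 0.1488]
tool_rot: [[-0.907, 0.004, 0.422], [0.004, 1.0, -0.002], [-0.422, 0.0, -0.907]]
force: [0.1, 0.4, 0.3]
gripper_width: 0.791
grip_force: 30.0
t: 5.1
ee_pos: [0.5171, 0.0981, 0.1496]
tool_rot: [[-0.906, 0.001, 0.423], [0.001, 1.0, -0.0], [-0.423, 0.0, -0.906]]
force: [0.5, 0.1, -1.4]
gripper_width: 0.792
grip_force: 30.0
top 236 197
side 234 166
```

View pics/hover.png

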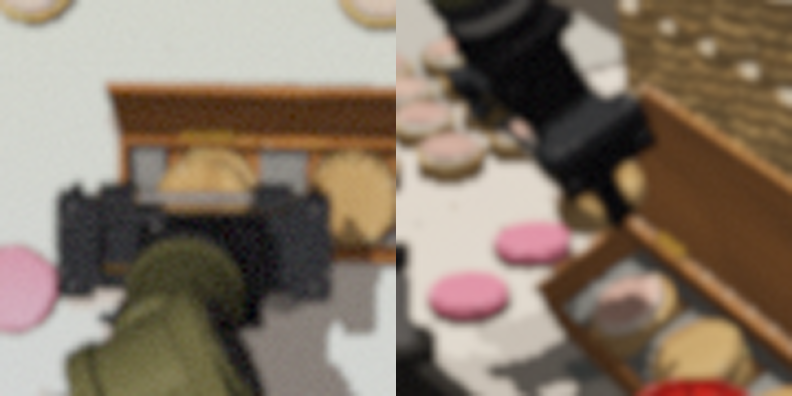

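The lid is held (top ~ (236,190), side ~ (236,165)), with both edges visible beside the finger in the side view. I measure its offset along the pads.

Run:
```python
from h import *
s=cv2.imread("pics/side1.png");t=cv2.imread("pics/top1.png")
T=np.array([.5171,.0981,.1496]);R=np.array([[-.9063,0,.4226],[0,1,0],[-.4226,0,-.9063]])
def ext(n_,d,e=0):
    P=[T+R@(np.array([d,e,0])+[.035*np.cos(a),.035*np.sin(a),z]) for a in A for z in(-.0123,.0047)]
    return hullc(n_,P)
bam=lambda h,b:(h[...,0]>8)&(h[...,0]<32)&(h[...,1]>75)&(h[...,2]>100)
k=8;x0,y0=218,150
b=cv2.resize(s[y0:176,x0:252],None,fx=k,fy=k,interpolation=cv2.INTER_CUBIC)
m=bam(cv2.cvtColor(b,cv2.COLOR_BGR2HSV).astype(int),b).astype(np.uint8)
_,l,st,_=cv2.connectedComponentsWithStats(m)
for q in st[1:]:
    if q[4]>300:print("side blob x",q[0]/k+x0,(q[0]+q[2])/k+x0,"y",q[1]/k+y0,(q[1]+q[3])/k+y0)
for d in(-.003,0,.003):
    for n_ in("side","top"):
        c=ext(n_,d);print(d,n_,c[1].round(1),c[2].round(1))
b=t[175:200,225:248]
hs=cv2.cvtColor(b,cv2.COLOR_BGR2HSV)
for r in range(0,25):print(175+r,b[r,11],hs[r,11])
```

```text
side blob x 239.0 246.75 y 157.5 167.0
side blob x 226.125 237.25 y 165.5 176.0
side blob x 230.375 236.125 y 165.5 171.375
side blob x 241.5 252.0 y 169.75 176.0
-0.003 side [223.9 155.7] [245.6 174.1]
-0.003 top [225.7 185.8] [247.7 208.1]
0 side [223.2 156.2] [244.9 174.7]
0 top [225.7 186.7] [247.7 209. ]
0.003 side [222.5 156.7] [244.2 175.2]
0.003 top [225.7 187.6] [247.7 209.9]
175 [15 45 79] [ 14 207  79]
176 [24 52 80] [ 15 179  80]
177 [30 53 82] [ 13 162  82]
178 [31 52 87] [ 11 164  87]
179 [26 49 85] [ 12 177  85]
180 [26 56 85] [ 15 177  85]
181 [25 68 99] [ 17 191  99]
182 [ 42  95 130] [ 18 173 130]
183 [ 49 106 147] [ 17 170 147]
184 [ 48 103 145] [ 17 171 145]
185 [ 65 108 143] [ 17 139 143]
186 [ 88 135 161] [ 19 116 161]
187 [ 94 147 176] [ 19 119 176]
188 [ 97 150 183] [ 18 120 183]
189 [104 157 191] [ 18 116 191]
190 [103 158 194] [ 18 120 194]
191 [105 161 196] [ 18 118 196]
192 [105 161 197] [ 18 119 197]
193 [104 158 194] [ 18 118 194]
194 [103 151 188] [ 17 115 188]
195 [110 142 167] [ 17  87 167]
196 [130 143 155] [ 16  41 155]
197 [120 132 141] [ 17  38 141]
198 [ 96 117 138] [ 15  78 138]
199 [ 61  89 116] [ 15 121 116]
```

Run:
```python
from h import *
T=np.array([.5171,.0981,.1496]);R=np.array([[-.9063,0,.4226],[0,1,0],[-.4226,0,-.9063]])
k=12;out=[]
for n_,x0,y0 in(("top",220,176),("side",217,146)):
    im=cv2.imread(f"pics/{n_}1.png")[y0:y0+33,x0:x0+33];v=cv2.resize(im,None,fx=k,fy=k,interpolation=cv2.INTER_CUBIC)
    for d,e,col in((0,0,(255,0,0)),(-.006,0,(0,255,0))):
        for z in(-.0123,.0047):
            P=[(proj(n_,T+R@np.array([d+.035*np.cos(a),e+.035*np.sin(a),z]))-[x0,y0]+.5)*k for a in A]
            cv2.polylines(v,[np.array(P).round().astype(np.int32)],True,col,1)
    out.append(v)
cv2.imwrite("pics/ov.png",np.hstack(out))
```

```text
(no output)
```

View pics/ov.png

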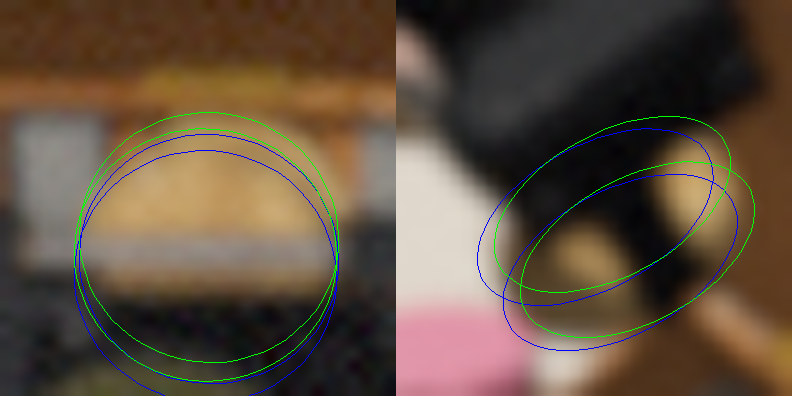

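The outlines show the lid within about 2 mm of the tool centre (side view edges at x ≈ 500 and 737 of the overlay). I descend along the tin axis to just above the cup, then feel.

```bash
python3 -m inch '[{"offset":[8,0,10],"twist":[0,0,0]},{"offset":[18,0,25],"twist":[0,0,0]},{"offset":[18,0,40],"twist":[0,0,0]},{"offset":[18,0,55],"twist":[0,0,0]},{"offset":[18,0,65],"twist":[0,0,0]},{"offset":[18,0,72],"twist":[0,0,0]},{"offset":[18,0,76],"twist":[0,0,0]},{"offset":[18,0,78],"twist":[0,0,0]},{"offset":[18,0,78],"twist":[0,0,0]},{"offset":[18,0,78],"twist":[0,0,0]}]' && python3 -m inch '[{"offset":[0,0,1],"twist":[0,0,0]},{"offset":[0,0,2],"twist":[0,0,0]},{"offset":[0,0,3],"twist":[0,0,0]},{"offset":[0,0,4],"twist":[0,0,0]},{"offset":[0,0,5],"twist":[0,0,0]},{"offset":[0,0,6],"twist":[0,0,0]},{"offset":[0,0,7],"twist":[0,0,0]},{"offset":[0,0,7],"twist":[0,0,0]},{"offset":[0,0,7],"twist":[0,0,0]},{"offset":[0,0,7],"twist":[0,0,0]}]'
```

```text
t: 6.2
ee_pos: [0.534, 0.0982, 0.0717]
tool_rot: [[-0.906, 0.001, 0.423], [0.001, 1.0, 0.0], [-0.423, 0.0, -0.906]]
force: [0.4, -0.3, -0.8]
gripper_width: 0.794
grip_force: 30.0
t: 7.2
ee_pos: [0.5366, 0.098, 0.0648]
tool_rot: [[-0.906, 0.001, 0.422], [0.001, 1.0, -0.0], [-0.422, -0.0, -0.906]]
force: [-0.1, 0.2, -0.8]
gripper_width: 0.79
grip_force: 30.0
```

```bash
python3 -m inch '[{"offset":[0,0,0.5],"twist":[0,0,0]},{"offset":[0,0,1],"twist":[0,0,0]},{"offset":[0,0,1.5],"twist":[0,0,0]},{"offset":[0,0,2],"twist":[0,0,0]},{"offset":[0,0,2.5],"twist":[0,0,0]},{"offset":[0,0,3],"twist":[0,0,0]},{"offset":[0,0,3],"twist":[0,0,0]},{"offset":[0,0,3],"twist":[0,0,0]},{"offset":[0,0,3],"twist":[0,0,0]},{"offset":[0,0,3],"twist":[0,0,0]}]' && python3 -m inch '[{"offset":[0,0,0.5],"twist":[0,0,0]},{"offset":[0,0,1],"twist":[0,0,0]},{"offset":[0,0,1.5],"twist":[0,0,0]},{"offset":[0,0,2],"twist":[0,0,0]},{"offset":[0,0,2],"twist":[0,0,0]},{"offset":[0,0,2],"twist":[0,0,0]},{"offset":[0,0,2],"twist":[0,0,0]},{"offset":[0,0,2],"twist":[0,0,0]},{"offset":[0,0,2],"twist":[0,0,0]},{"offset":[0,0,2],"twist":[0,0,0]}]'
```

```text
t: 8.2
ee_pos: [0.538, 0.0981, 0.0623]
tool_rot: [[-0.906, 0.001, 0.423], [0.001, 1.0, -0.0], [-0.423, 0.0, -0.906]]
force: [-0.4, -0.6, 0.1]
gripper_width: 0.785
grip_force: 30.0
t: 9.2
ee_pos: [0.5389, 0.0981, 0.0604]
tool_rot: [[-0.906, 0.001, 0.423], [0.001, 1.0, -0.0], [-0.423, 0.0, -0.906]]
force: [-0.0, -0.0, -0.8]
gripper_width: 0.787
grip_force: 30.0
```

```bash
python3 -m inch '[{"offset":[0,0,0.5],"twist":[0,0,0]},{"offset":[0,0,1],"twist":[0,0,0]},{"offset":[0,0,1.5],"twist":[0,0,0]},{"offset":[0,0,1.5],"twist":[0,0,0]},{"offset":[0,0,1.5],"twist":[0,0,0]},{"offset":[0,0,1.5],"twist":[0,0,0]},{"offset":[0,0,1.5],"twist":[0,0,0]},{"offset":[0,0,1.5],"twist":[0,0,0]},{"offset":[0,0,1.5],"twist":[0,0,0]},{"offset":[0,0,1.5],"twist":[0,0,0]}]'
```

```text
t: 10.2
ee_pos: [0.5392, 0.0981, 0.0597]
tool_rot: [[-0.906, 0.001, 0.422], [0.001, 1.0, -0.0], [-0.422, -0.0, -0.906]]
force: [-9.1, -1.0, 10.8]
gripper_width: 0.792
grip_force: 30.0
```

Contact came exactly at the seated height (~28.3 mm vs 28.7 expected). Release, withdraw, and look.

```bash
python3 -m inch '[{"offset":[0,0,-0.5],"twist":[0,0,0]},{"offset":[0,0,-0.5],"twist":[0,0,0]},{"offset":[0,0,-0.5],"twist":[0,0,0]},{"offset":[0,0,-0.5],"twist":[0,0,0]},{"offset":[0,0,-0.5],"twist":[0,0,0]},{"offset":[0,0,-0.5],"twist":[0,0,0]},{"offset":[0,0,-0.5],"twist":[0,0,0]},{"offset":[0,0,-0.5],"twist":[0,0,0]},{"offset":[0,0,-0.5],"twist":[0,0,0]},{"offset":[0,0,-0.5],"twist":[0,0,0]}]' 80 && python3 -m inch '[{"offset":[0,0,-5],"twist":[0,0,0]},{"offset":[0,0,-15],"twist":[0,0,0]},{"offset":[0,0,-30],"twist":[0,0,0]},{"offset":[0,0,-60],"twist":[0,0,0]},{"offset":[0,0,-100],"twist":[0,0,0]},{"offset":[0,0,-140],"twist":[0,0,0]},{"offset":[0,0,-180],"twist":[0,0,0]},{"offset":[0,0,-200],"twist":[0,0,0]},{"offset":[0,0,-200],"twist":[0,0,0]},{"offset":[0,0,-200],"twist":[0,0,0]}]'
python3 - <<'E'
from h import *
I=[]
for n_,x,y in(("top",271,190),("side",258,195)):
    im=robot.camera(n_)[:,:,::-1].copy();cv2.imwrite(f"pics/{n_}2.png",im)
    I.append(cv2.resize(im[y-65:y+65,x-65:x+65],(396,396),interpolation=cv2.INTER_CUBIC))
cv2.imwrite("pics/placed.png",np.hstack(I))
# cover edge corners
o=robot.get_obs();print(o["ee_pos"],o["joints"].round(2))
E
```

```text
t: 11.2
ee_pos: [0.5393, 0.0981, 0.0595]
tool_rot: [[-0.906, 0.001, 0.423], [0.001, 1.0, -0.0], [-0.423, 0.0, -0.906]]
force: [-0.4, 0.4, -0.4]
gripper_width: 0.92
grip_force: 0.0
t: 12.2
ee_pos: [0.4756, 0.1087, 0.2045]
tool_rot: [[-0.922, -0.003, 0.387], [-0.006, 1.0, -0.007], [-0.387, -0.009, -0.922]]
force: [-1.3, 2.2, 0.8]
gripper_width: 0.918
grip_force: 0.0
[0.4754323  0.10745826 0.20331215] [-0.07 -0.3  -0.28  2.17  0.09  0.9   1.18]
```

View pics/placed.png

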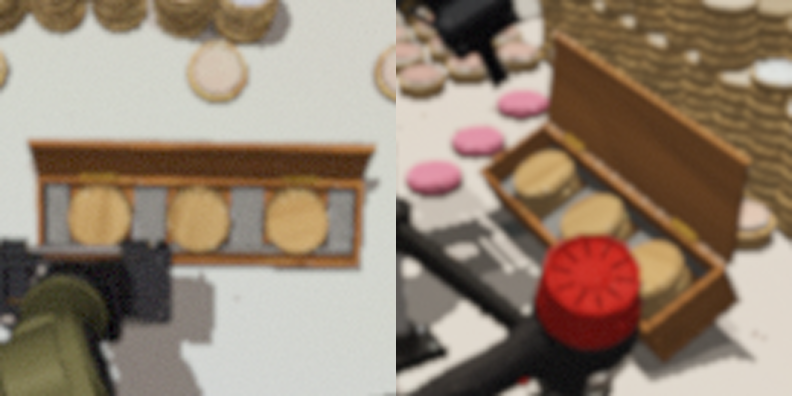

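The lid sits flat like its two neighbours (top view, three equal discs at crop (98,217), (198,219), (297,221)). Now go over and behind the cover with the fingers shut.

```bash
python3 -m inch '[{"offset":[-44,0,-46],"twist":[0,5,0]},{"offset":[-60,0,-47],"twist":[0,10,0]},{"offset":[-90,-25,-48],"twist":[0,15,0]},{"offset":[-133,-55,-48],"twist":[0,20,0]},{"offset":[-165,-75,-35],"twist":[0,25,0]},{"offset":[-195,-95,-20],"twist":[0,25,0]},{"offset":[-223,-110,-6],"twist":[0,25,0]},{"offset":[-223,-110,-6],"twist":[0,25,0]},{"offset":[-223,-110,-6],"twist":[0,25,0]},{"offset":[-223,-110,-6],"twist":[0,25,0]}]' 0
python3 - <<'E'
from h import *
for n_,x,y in(("top",275,165),):
    im=robot.camera(n_)[:,:,::-1].copy()
# stack/tin_31 checks from initial pictures
print("tin31?",tri((277,147),(309,202)))
print("cover R corner",tri((329,173),(303.5,187.5)))
print(robot.get_obs()["joints"].round(2))
E
```

```text
t: 13.3
ee_pos: [0.678, -0.0032, 0.2956]
tool_rot: [[-0.999, 0.003, -0.041], [0.004, 1.0, -0.017], [0.041, -0.017, -0.999]]
force: [0.1, 0.0, 0.6]
gripper_width: 0.093
grip_force: 0.0
tin31? (array([ 0.725052  , -0.03599526,  0.01807894]), np.float64(1.0303749233374901))
cover R corner (array([ 0.58705628, -0.19125876,  0.1873161 ]), np.float64(1.9927985285427496))
[ 0.03  0.4  -0.1   1.21  0.05  1.58  1.5 ]
```

```bash
python3 -m inch '[{"offset":[0,0,30],"twist":[0,-2.4,0]},{"offset":[0,0,60],"twist":[0,-2.4,0]},{"offset":[0,0,90],"twist":[0,-2.4,0]},{"offset":[0,0,110],"twist":[0,-2.4,0]},{"offset":[0,0,120],"twist":[0,-2.4,0]},{"offset":[10,0,120],"twist":[0,-2.4,0]},{"offset":[20,0,120],"twist":[0,-2.4,0]},{"offset":[30,0,120],"twist":[0,-2.4,0]},{"offset":[30,0,120],"twist":[0,-2.4,0]},{"offset":[30,0,120],"twist":[0,-2.4,0]}]' 0
```

```text
t: 14.35
ee_pos: [0.6442, -0.0056, 0.1777]
tool_rot: [[-1.0, 0.003, 0.003], [0.003, 1.0, -0.018], [-0.003, -0.018, -1.0]]
force: [-0.2, 0.8, 0.7]
gripper_width: 0.004
grip_force: 0.0
```

```bash
python3 -m inch '[{"offset":[14,0,0],"twist":[0,0,0]},{"offset":[28,0,-2],"twist":[0,0,0]},{"offset":[40,0,-5],"twist":[0,0,0]},{"offset":[52,0,-8],"twist":[0,0,0]},{"offset":[63,0,-10],"twist":[0,0,0]},{"offset":[73,0,-8],"twist":[0,0,0]},{"offset":[84,0,-5],"twist":[0,0,0]},{"offset":[94,0,-2],"twist":[0,0,0]},{"offset":[94,0,-2],"twist":[0,0,0]},{"offset":[94,0,-2],"twist":[0,0,0]}]'
```

```text
t: 15.35
ee_pos: [0.5488, -0.0053, 0.1776]
tool_rot: [[-1.0, 0.003, -0.001], [0.003, 1.0, -0.018], [0.001, -0.018, -1.0]]
force: [-0.4, -0.2, 0.1]
gripper_width: 0.006
grip_force: 0.0
```

```bash
python3 -m inch '[{"offset":[12,0,7],"twist":[0,0,0]},{"offset":[24,0,16],"twist":[0,0,0]},{"offset":[34,0,29],"twist":[0,0,0]},{"offset":[42,0,42],"twist":[0,0,0]},{"offset":[49,0,57],"twist":[0,0,0]},{"offset":[54,0,72],"twist":[0,0,0]},{"offset":[57,0,84],"twist":[0,0,0]},{"offset":[59,0,94],"twist":[0,0,0]},{"offset":[59,0,94],"twist":[0,0,0]},{"offset":[59,0,94],"twist":[0,0,0]}]'
python3 - <<'E'
from h import *
I=[]
for n_,x,y in(("top",271,190),("side",258,195)):
    im=robot.camera(n_)[:,:,::-1].copy()
    I.append(cv2.resize(im[y-65:y+65,x-65:x+65],(396,396),interpolation=cv2.INTER_CUBIC))
cv2.imwrite("pics/closing.png",np.hstack(I))
E
```

```text
t: 16.35
ee_pos: [0.4905, -0.0068, 0.0839]
tool_rot: [[-1.0, 0.003, -0.001], [0.003, 1.0, -0.018], [0.001, -0.018, -1.0]]
force: [-0.1, -0.3, 0.7]
gripper_width: 0.004
grip_force: 0.0
```

View pics/closing.png

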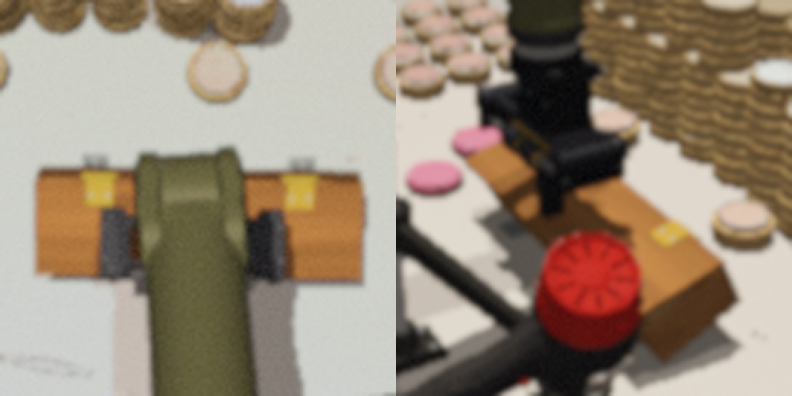

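The cover is down and nearly shut (side view, cover plane spanning the case). Push it down until contact force appears.

```bash
python3 -m inch '[{"offset":[0,0,2],"twist":[0,0,0]},{"offset":[0,0,4],"twist":[0,0,0]},{"offset":[0,0,6],"twist":[0,0,0]},{"offset":[0,0,8],"twist":[0,0,0]},{"offset":[0,0,10],"twist":[0,0,0]},{"offset":[0,0,11],"twist":[0,0,0]},{"offset":[0,0,12],"twist":[0,0,0]},{"offset":[0,0,12],"twist":[0,0,0]},{"offset":[0,0,12],"twist":[0,0,0]},{"offset":[0,0,12],"twist":[0,0,0]}]'
```

```text
t: 17.45
ee_pos: [0.4908, -0.0069, 0.0722]
tool_rot: [[-1.0, 0.003, 0.0], [0.003, 1.0, -0.018], [-0.001, -0.018, -1.0]]
force: [-0.0, 1.0, 1.2]
gripper_width: 0.003
grip_force: 0.3
```

```bash
python3 -m inch '[{"offset":[0,0,0.5],"twist":[0,0,0]},{"offset":[0,0,1],"twist":[0,0,0]},{"offset":[0,0,1.5],"twist":[0,0,0]},{"offset":[0,0,2],"twist":[0,0,0]},{"offset":[0,0,2.5],"twist":[0,0,0]},{"offset":[0,0,3],"twist":[0,0,0]},{"offset":[0,0,3],"twist":[0,0,0]},{"offset":[0,0,3],"twist":[0,0,0]},{"offset":[0,0,3],"twist":[0,0,0]},{"offset":[0,0,3],"twist":[0,0,0]}]'
```

```text
t: 18.45
ee_pos: [0.4913, -0.007, 0.0698]
tool_rot: [[-1.0, 0.003, 0.001], [0.003, 1.0, -0.018], [-0.001, -0.018, -1.0]]
force: [-0.3, 0.8, 4.7]
gripper_width: 0.006
grip_force: 2.5
```

```bash
python3 -m inch '[{"offset":[0,0,0.5],"twist":[0,0,0]},{"offset":[0,0,1],"twist":[0,0,0]},{"offset":[0,0,1.5],"twist":[0,0,0]},{"offset":[0,0,2],"twist":[0,0,0]},{"offset":[0,0,2],"twist":[0,0,0]},{"offset":[0,0,2],"twist":[0,0,0]},{"offset":[0,0,2],"twist":[0,0,0]},{"offset":[0,0,2],"twist":[0,0,0]},{"offset":[0,0,2],"twist":[0,0,0]},{"offset":[0,0,2],"twist":[0,0,0]}]'
```

```text
t: 19.45
ee_pos: [0.4915, -0.007, 0.0694]
tool_rot: [[-1.0, 0.003, 0.002], [0.003, 1.0, -0.018], [-0.002, -0.018, -1.0]]
force: [-3.9, -1.1, 15.5]
gripper_width: 0.0
grip_force: 8.1
```

It stops hard at z = 69.4 mm, which is the computed shut height (69.5). One more slight press, then retreat and check.

```bash
python3 -m inch '[{"offset":[0,0,1],"twist":[0,0,0]},{"offset":[0,0,2],"twist":[0,0,0]},{"offset":[0,0,2],"twist":[0,0,0]},{"offset":[0,0,2],"twist":[0,0,0]},{"offset":[0,0,0],"twist":[0,0,0]},{"offset":[0,0,-10],"twist":[0,0,0]},{"offset":[0,0,-40],"twist":[0,0,0]},{"offset":[0,0,-80],"twist":[0,0,0]},{"offset":[0,0,-120],"twist":[0,0,0]},{"offset":[0,0,-150],"twist":[0,0,0]}]' && python3 -m inch '[{"offset":[0,40,0],"twist":[0,0,0]},{"offset":[0,80,0],"twist":[0,0,0]},{"offset":[0,120,0],"twist":[0,0,0]},{"offset":[0,160,0],"twist":[0,0,0]},{"offset":[0,200,0],"twist":[0,0,0]},{"offset":[0,240,0],"twist":[0,0,0]},{"offset":[0,280,0],"twist":[0,0,0]},{"offset":[0,300,0],"twist":[0,0,0]},{"offset":[0,300,0],"twist":[0,0,0]},{"offset":[0,300,0],"twist":[0,0,0]}]'
python3 - <<'E'
from h import *
I=[]
for n_,x,y in(("top",271,190),("side",258,195)):
    im=robot.camera(n_)[:,:,::-1].copy()
    I.append(cv2.resize(im[y-65:y+65,x-65:x+65],(396,396),interpolation=cv2.INTER_CUBIC))
cv2.imwrite("pics/final.png",np.hstack(I))
E
```

```text
t: 20.45
ee_pos: [0.491, -0.0043, 0.2195]
tool_rot: [[-1.0, 0.003, 0.002], [0.003, 1.0, -0.018], [-0.002, -0.018, -1.0]]
force: [0.5, -0.1, -0.1]
gripper_width: 0.011
grip_force: 0.0
t: 21.45
ee_pos: [0.4916, 0.295, 0.2112]
tool_rot: [[-1.0, 0.003, -0.0], [0.003, 1.0, -0.019], [0.0, -0.019, -1.0]]
force: [0.4, -1.0, -0.0]
gripper_width: 0.008
grip_force: 0.0
```

View pics/final.png

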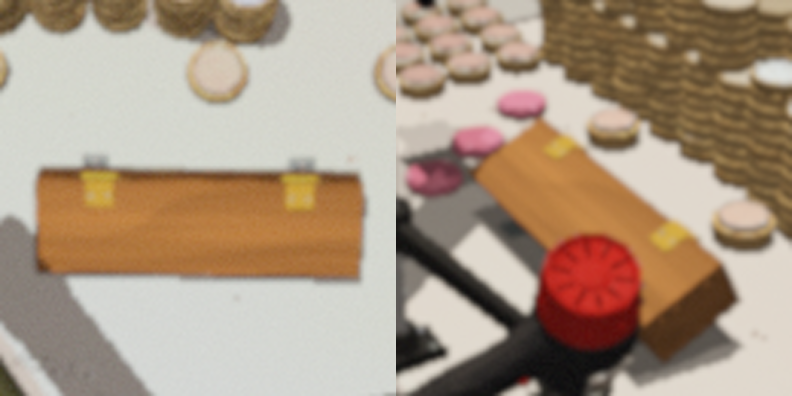

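The cover lies flat on the case, with no gap in either view, and the arm is clear of everything.

```bash
python3 -c "
from rig import robot
print(robot.finish_job())"
```

```text
the job is handed in; nothing more can be done
None
```

The bamboo lid is seated on the open tin, the case cover is closed fully, and the job was handed in after about 21.5 s with the arm clear of everything.

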